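# Open the bench scale and weigh the turquoise brooch

### The job

Weigh the brooch with the turquoise stone: raise the scale's stiff lid by its pull loop to 110 degrees from closed, so that its display leans back a little like a laptop screen, and leave it standing there. Then press the blue zero key down with the pan still empty, and after that lay the brooch gently on the round pan, stone up and wholly on it, without leaning on the pan or pressing the key again. Leave the plain silver pieces, the mug and the jar where they are.

Things in the scene. Friction and masses are not known exactly. Their poses are not given: they have to be found in the camera images.
- scale: Bench scale, light grey, fixed on rubber feet: a base 150 x 150 x 34 mm high with a dark top, covered by a hinged lid with the display inside. Origin: centre of the underside, on the bench. Its x axis points from the front (pull loop side) to the hinge at the back, y to the left, z up. It stands left or right of the middle, turned up to 17 degrees.
- lid (a joint): Angle of the scale's lid about its rear hinge (rad): 0 closed, grows as it opens; 1.57 upright, 1.92 is 110 degrees, 2.4 the stop. Starts between 0 and 0.4. Stiff friction hinge (about 0.45 N m, plus the lid's weight of 0.22 kg: 3 to 5 N at the loop); it stays where it is left.
- lid_grip (a point): Grip point in the black pull loop on the lid's front edge, 172 mm from the hinge axis, level with it when closed; moves with the lid. The loop is 40 mm wide along the scale's y (flat outer sides to pinch), 12 mm thick, and reaches from 144 to 186 mm from the axis. Free bench lies beside and below it. Its x axis points from loop to hinge, y along the hinge axis.
- lid_hinge (a point): Middle of the lid's hinge axis: 66 mm behind the scale's centre along its x, 40 mm above the bench; it runs along the scale's y. At angle a the grip point is 172 mm x cos(a) in front of it and 172 mm x sin(a) above it. The lid is a shallow tray 154 mm wide reaching 144 mm from the axis, skirts 13 mm deep; closed it covers pan and key.
- zero_key (a joint): Travel of the round blue zero key (m): 0 up, 0.004 fully down (about 2.8 N), springs back. It counts as pressed beyond 0.0025.
- zero_key_top (a point): Middle of the top of the blue zero key, 20 mm diameter, 42 mm above the bench, 8 mm proud of the base, 56 mm in front of the scale's centre (19 mm behind the base's front edge).
- pan: Round steel weighing pan, 76 mm diameter, 5 mm thick, fixed on the base. Origin: centre of its underside, 34 mm above the bench, 12 mm behind the scale's centre and 54 mm in front of the hinge axis.
- pan_top (a point): Middle of the pan's top face, 39 mm above the bench. With the lid at 110 degrees the lid stands behind it, so keep the wide side of the gripper along the scale's y here.
- block: Wooden bench block with a sheet of white paper on it, 150 x 190 x 25 mm high, fixed; carries the three silver pieces. Origin: centre of the underside. On the other side from the scale.
- brooch: The brooch to weigh: silver disc 34 mm diameter, 8 mm thick with a beaded rim, and a domed turquoise stone (23 mm) on top, 13 mm in all; about 35 g. Origin: centre of the underside, z up through the stone. Starts on the bench block.
- plain_a: Plain silver disc of the same 34 x 8 mm with an empty ring-shaped bezel and no stone, 11 mm in all, loose on the bench block. Leave alone. Origin: centre of the underside.
- plain_b: A second plain silver disc without a stone, like plain_a. Leave alone. Origin: centre of the underside.
- mug: Cream mug, 82 mm diameter, 92 mm high, beyond the scale and block, near the middle. Leave alone. Origin: centre of the underside.
- jar: White jar with a blue cap, 56 mm diameter, 62 mm high, far from the robot on its right (-y). Leave alone. Origin: centre of the underside.
Mind the look-alikes: they are no part of the job. Of the things shaped like the scale, the grey one is meant.

How it is judged:
On the way, in this order (a step that is already met when the one before it is completed fails the run):
1. the lid stands still at 110 degrees, within 7 degrees, for 0.3 s (value of joint lid between 1.8 and 2.04 rad and velocity of joint lid between -0.05 and 0.05 rad/s), for 0.3 s.
2. the zero key is pressed down (beyond 2.5 mm) with nothing on the pan and the lid still at its angle (value of joint zero_key above 0.0025 m and contact force between anything else and pan below 0.1 N and value of joint lid between 1.8 and 2.04 rad), for 0.02 s.
At the end, for the whole second after the job is handed in: The lid stands at 110 degrees from closed, within 7 degrees; the zero key is up again; the brooch lies still, flat and stone up, wholly on the pan (its centre within 21 mm of the pan's centre) (value of joint lid between 1.8 and 2.04 rad and horizontal distance between brooch and pan_top below 0.021 m and z of brooch in the frame of pan_top between -0.003 and 0.003 m and angle between brooch's own z axis and vertical below 0.15 rad and linear speed of brooch below 0.02 m/s and value of joint zero_key below 0.001 m); the robot touches nothing.
It fails at once if a plain silver piece is moved by more than 20 mm (distance of any of plain_a, plain_b from where it was at the start of the episode above 0.02 m).
It fails at once if the mug or the jar is moved by more than 20 mm (distance of any of mug, jar from where it was at the start of the episode above 0.02 m).
It fails at once if the pan is pressed with more than 20 N (contact force between anything else and pan above 20 N).
It fails at once if the zero key is pressed while the brooch is on the pan (value of joint zero_key above 0.0025 m and contact force between brooch and pan above 0.05 N).
It fails at once if the brooch is dropped onto the scale (faster than 0.5 m/s just above the pan) (linear speed of brooch above 0.5 m/s and horizontal distance between brooch and pan_top below 0.05 m and z of brooch in the frame of pan_top below 0.04 m).
It also fails if it takes over 70 s, if anything falls off the work surface, if the arm or the gripper's body presses on something with over 40 N, if the wrist force passes 120 N, or if a joint passes its speed limit or range.

### The arm

A 6-joint arm with a two-finger parallel gripper is mounted at the origin on the work surface. World frame = base frame: x ahead of the robot, y to its left, z up, the work surface at z = 0. Lengths are in m, angles in rad, forces in N, time in s.
With the tool pointing down it reaches from about 0.25 to 0.775 m from the base axis. Payload 4 kg.
Tool frame: the origin (TCP) lies between the finger pads; the fingertips stand 11 mm ahead of it and the grasp point (between the pads) lies 8 mm behind it (robot.tip_extent is the z of the fingertips in the tool frame, in m); z points along the fingers, y is the line along which they close (so a half turn about z gives the same grasp; the last joint's range is limited). The gripper opens to 94 mm and grips with 3 to 60 N. Pads are 16 mm wide; open, the fingers measure 119 mm over their backs; the gripper's body (75 mm by 177 mm) begins 78 mm behind the grasp point.
Start: joints at [1.145, 0.087, 1.371, -0, 1.684, -0.103], TCP at [0.174, 0.522, 0.217] pointing down, gripper open.
Joint ranges: [-3.1, 3.1], [-0.76, 2.03], [0.27, 2.55], [-1.08, 4.22], [0.17, 2.65], [-2.57, 2.57]. Speed limits (rad/s): [2.79, 2.79, 3.14, 3.14, 3.14, 3.14].

### API

Orientations are given as [roll, pitch, yaw] about the fixed x, y, z axes, in that order (R = Rz(yaw) Ry(pitch) Rx(roll)).
In Python, from bench import robot, imaging gives the robot as it stands.
- The arm moves only by the shell command python3 -m pendant 'ROWS'. ROWS is JSON, a list of rows, each a list of 7 numbers: the shift along the world's x, y, z in cm, then the turn, a rotation vector about the world's x, y, z in degrees, then the opening, from 0 (shut) to 1 (fully open). In form: [[dx, dy, dz, ax, ay, az, jaw], ...]. A call has 1 to 8 rows; each row shifts and turns the commanded pose from where the row before left it; what a row does not reach is not made up. A row lasts 1/10 s, in which the tool goes at most 50 mm and 8.59 degrees, less where a joint would pass 70% of its speed; a pose out of reach is approached as far as the arm can. A call is refused whole if a number of a shift passes 5 or a number of a turn 8.59, either way. A call with a gripper value outside its range is refused whole. The fingers move at their own pace and stop on an object; the grip force is fixed at half the most. Time passes only in rows, so rows that do not move let the fingers close. It gives the time, the measured TCP pose, the force, the opening and the grip force at its end, in the units of the state.
- robot.get_obs(): the state, without advancing time (a new reading comes with each control period).
- imaging.snapshot(name): name is "side" or "top" or "wrist"; returns the picture (480x640x3 uint8, red, green, blue); there is no depth.
- imaging.camera_params(name): a dict with "camera_matrix" (3x3 intrinsics, pixels), "R" (3x3) and "t" (3): a world point X has camera coordinates R X + t. Camera axes: x right, y down, z forward; pixel columns grow to the right and rows downward; lengths in m; the calibration is good to about 2 mm. The wrist camera is an equidistant fisheye: a pixel r from the principal point sees the ray r / f radians off the axis. A picture is of the moment at which its call begins: read the wrist's pose just before it. camera_params takes no time and is no camera call; for the wrist camera it gives the pose at the moment of the call.
- robot.close_job(): hands the job in; it is judged then, once.
The state is a dict: "time": time; "joint_positions": joint angles; "qvel": joint speeds; "joint_torque": joint torques, N m; "tool_pos": TCP position; "ee_rot": TCP orientation; "wrist_force": force on the tool from outside, world axes, zero at the start; "wrist_torque": the same for the moment, N m; "width": finger opening in m; "finger_force": force on a finger pad.
Only numpy, scipy, OpenCV 4.12 (cv2) and the standard library are available. Lean on these libraries where they do the work, as an engineer would, in place of code of your own. Each camera call takes 0.05 s, during which the arm holds its last target. There are 200 camera calls.

## Working session

There is one attempt and no reset: what is moved stays moved. The work goes in short steps, Python scripts to look and compute and a shell command to move; the robot and the scene stay as the last step left them, time stands still between calls to the robot, and variables do not carry over. Pictures are saved under pics/ and viewed, at most 10 in all, crops included, and the job is handed in when it is done.

```bash
ls; mkdir -p pics; python3 - <<'E'
from bench import robot, imaging
import cv2,numpy as np
a=[]
for n in("top","side"):
    im=imaging.snapshot(n); cv2.imwrite(f"pics/{n}0.png",im[:,:,::-1]); p=imaging.camera_params(n); print(n,p)
im=imaging.snapshot("wrist"); cv2.imwrite("pics/wrist0.png",im[:,:,::-1]); print(imaging.camera_params("wrist"))
print(robot.get_obs(),robot.tip_extent)
E
```

```text
pics
top {'camera_matrix': array([[602.19071116,   0.        , 317.48790862],
       [  0.        , 602.19071116, 242.72245467],
       [  0.        ,   0.        ,   1.        ]]), 'R': array([[ 0.01390993, -0.99983787,  0.01143477],
       [-0.99866928, -0.01445983, -0.04950334],
       [ 0.04966066, -0.01073097, -0.9987085 ]]), 't': array([-0.04514399,  0.50957097,  1.20510045])}
side {'camera_matrix': array([[611.22781635,   0.        , 320.18718991],
       [  0.        , 611.22781635, 231.71554777],
       [  0.        ,   0.        ,   1.        ]]), 'R': array([[ 0.81006236, -0.58634106,  0.00177181],
       [-0.33791746, -0.46931675, -0.81581467],
       [ 0.47917718,  0.66026203, -0.57831071]]), 't': array([-0.41877008,  0.21943731,  0.95650802])}
{'camera_matrix': array([[371.64829954,   0.        , 320.9655983 ],
       [  0.        , 371.64829954, 242.38914527],
       [  0.        ,   0.        ,   1.        ]]), 'R': array([[ 0.31719323,  0.94835899, -0.00192005],
       [ 0.92221516, -0.30797564,  0.23381659],
       [ 0.22115074, -0.07593574, -0.97227883]]), 't': array([-0.54898926, -0.02427199,  0.38994552])}
{'time': 0.15, 'joint_positions': array([ 1.14488440e+00,  8.78062315e-02,  1.37191230e+00,  7.21564066e-06,
        1.68358840e+00, -1.03101436e-01]), 'qvel': array([-0.00042507, -0.0026687 , -0.00484356, -0.00019822,  0.00208002,
       -0.00077364]), 'joint_torque': array([ 1.40028631e-03, -3.40642262e+01, -3.02793109e+01,  7.19305454e-02,
        3.05138121e-02, -1.08420231e-04]), 'tool_pos': array([0.17431364, 0.52122127, 0.21555891]), 'ee_rot': array([-3.13988821e+00, -1.83564960e-04,  2.81878281e+00]), 'wrist_force': array([-0.27743442,  0.28370034, -0.84497251]), 'wrist_torque': array([ 0.04215216, -0.00938064, -0.05003702]), 'finger_force': 0.0, 'width': 0.09386172081155156} 0.011
```

View pics/top0.png

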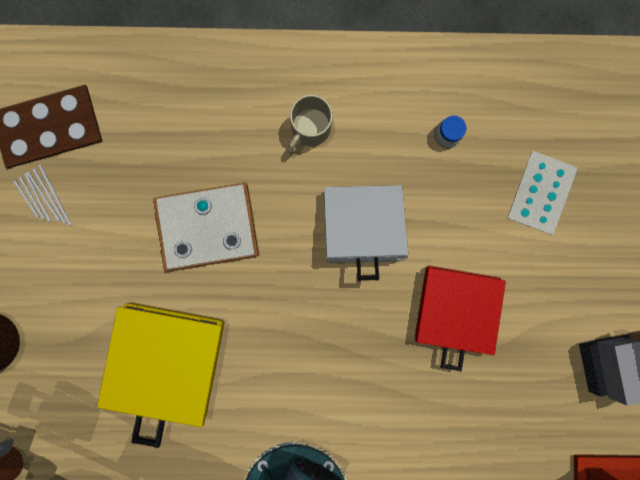

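View pics/side0.png

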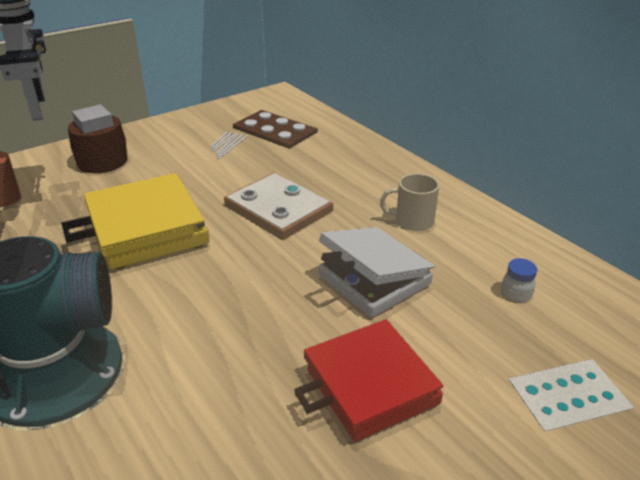

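The top view shows the grey scale at about (367,222) with its loop at (368,268), the block at (206,226), and the turquoise brooch at (203,205). In the side view the grey lid is partly open, near (375,255). I'll zoom in next.

```bash
python3 - <<'E'
import cv2,numpy as np
t=cv2.imread("pics/top0.png")[175:290,310:420]; s=cv2.imread("pics/side0.png")[215:320,300:440]
f=lambda a,k:cv2.resize(a,None,fx=k,fy=k,interpolation=cv2.INTER_CUBIC)
a=f(t,3.5);b=f(s,2.85)
c=np.zeros((420,800,3),np.uint8);c[:a.shape[0],:a.shape[1]]=a;c[:b.shape[0],395:395+b.shape[1]]=b
cv2.imwrite("pics/z1.png",c)
E
```

```text
(no output)
```

View pics/z1.png

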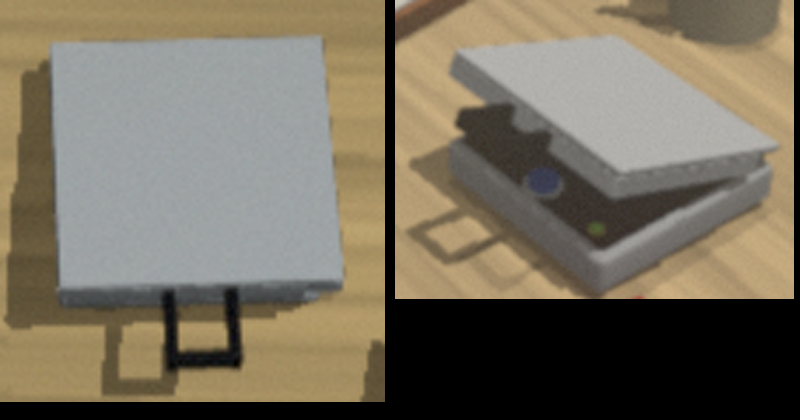

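The zoom shows the lid open by roughly 20 degrees. The loop's outer end is at crop (205,360), and the blue key is visible under the lid in the side view, at crop (545,181). I'll triangulate the lid corners and the discs.

```bash
cat > h.py <<'E'
import numpy as np,cv2
from bench import robot,imaging
def ray(n,uv,p=None):
    p=p or imaging.camera_params(n);K,R,t=p["camera_matrix"],p["R"],p["t"]
    x=(np.array(uv,float)-K[:2,2])/K[0,0]
    if n=="wrist":
        r=np.linalg.norm(x);d=np.r_[x/max(r,1e-9)*np.sin(r),np.cos(r)]
    else: d=np.r_[x,1]; d/=np.linalg.norm(d)
    return -R.T@t,R.T@d
def plane(n,uv,z,p=None):
    o,d=ray(n,uv,p);return o+d*(z-o[2])/d[2]
def tri(*rays):
    A=sum(np.eye(3)-np.outer(d,d) for o,d in rays);b=sum((np.eye(3)-np.outer(d,d))@o for o,d in rays)
    X=np.linalg.solve(A,b);return X,max(np.linalg.norm((np.eye(3)-np.outer(d,d))@(X-o)) for o,d in rays)
def blobs(im,lo,hi,amin=20):
    m=cv2.inRange(cv2.cvtColor(im,cv2.COLOR_RGB2HSV),lo,hi);n,_,st,c=cv2.connectedComponentsWithStats(m)
    return [(c[i].round(1),st[i].tolist()) for i in range(1,n) if st[i,4]>=amin]
E
python3 - <<'E'
from h import *
np.set_printoptions(precision=4,suppress=True)
T=lambda x,y:(310+(x+.5)/3.5-.5,175+(y+.5)/3.5-.5); S=lambda x,y:(300+(x-395+.5)/2.85-.5,215+(y+.5)/2.85-.5)
for n,a,b in [("BL",(52,43),(612,37)),("BR",(322,38),(778,148)),("FR",(343,283),(615,172)),("FL",(58,290),(458,54))]:
    print(n,*tri(ray("top",T(*a)),ray("side",S(*b))))
print("key",plane("side",S(545,181),.042),"loop end .. z.1",[plane("top",T(204,350),z) for z in(.08,.1,.12)])
t=cv2.imread("pics/top0.png")[:,:,::-1];s=cv2.imread("pics/side0.png")[:,:,::-1]
lo,hi=(80,120,60),(97,255,255)
bt=blobs(np.ascontiguousarray(t),lo,hi);bs=blobs(np.ascontiguousarray(s),lo,hi);print(bt,bs)
E
```

```text
BL [ 0.6171 -0.0488  0.0513] 0.0015388986168345846
BR [ 0.6232 -0.2015  0.0504] 0.0006621923128905731
FR [ 0.4832 -0.2057  0.101 ] 0.0012927832492229158
FL [ 0.4794 -0.0545  0.0975] 0.0011977064970503737
key [ 0.4904 -0.1333  0.042 ] loop end .. z.1 [array([ 0.4472, -0.1343,  0.08  ]), array([ 0.4473, -0.1324,  0.1   ]), array([ 0.4473, -0.1305,  0.12  ])]
[(array([541.9, 165.5]), [539, 163, 6, 6, 27]), (array([560.1, 172.5]), [557, 170, 7, 6, 37]), (array([537.7, 177.2]), [534, 174, 8, 8, 49]), (array([555.8, 184. ]), [553, 182, 6, 5, 27]), (array([533.3, 188.9]), [530, 186, 8, 7, 41]), (array([551.5, 195.6]), [548, 192, 8, 8, 50]), (array([529.1, 200.5]), [526, 198, 7, 6, 29]), (array([202.1, 205.4]), [197, 201, 11, 10, 85]), (array([547.2, 207.5]), [544, 205, 7, 6, 36]), (array([524.8, 212.3]), [521, 209, 8, 8, 49]), (array([543. , 219.4]), [540, 217, 7, 6, 30]), (array([302.9, 451.9]), [295, 447, 17, 13, 74]), (array([317.2, 456.7]), [311, 450, 17, 14, 59]), (array([253.8, 474.6]), [249, 468, 11, 12, 60])] [(array([591. , 375.1]), [588, 373, 7, 5, 28]), (array([576.4, 378.7]), [572, 375, 10, 8, 55]), (array([562. , 382.3]), [558, 380, 9, 6, 41]), (array([546.9, 385.9]), [544, 384, 7, 5, 28]), (array([531.7, 389.4]), [527, 386, 10, 8, 57]), (array([607.4, 394.8]), [603, 392, 10, 7, 46]), (array([592.4, 398.5]), [589, 396, 8, 6, 35]), (array([577.4, 402.4]), [573, 399, 10, 8, 64]), (array([562.1, 406.1]), [558, 403, 9, 7, 48]), (array([546.7, 410.2]), [543, 408, 8, 6, 35])]
```

Hinge is at about (0.616, -0.126), yaw about 2°, lid about 19°. The edge lengths, hinge height, key and loop positions all agree. Next I move towards the loop at a safe height.

```bash
python3 -m pendant '[[1.5,-4.6,0,0,0,2.5,1],[1.5,-4.6,0,0,0,2.5,1],[1.5,-4.6,0,0,0,2.5,1],[1.5,-4.6,0,0,0,2.5,1],[1.5,-4.6,0,0,0,2.5,1],[1.5,-4.6,0,0,0,2.5,1],[1.5,-4.6,0,0,0,2.5,1],[1.5,-4.6,0,0,0,2.5,1]]'; python3 -m pendant '[[1.3,-4.6,0,0,0,0.5,1],[1.3,-4.6,0,0,0,0,1],[1.3,-4.6,0,0,0,0,1],[1.3,-4.6,0,0,0,0,1],[1.3,-4.6,0,0,0,0,1],[1.3,-4.6,0,0,0,0,1],[0,0,0,0,0,0,1]]'
```

```text
time: 0.95
tool_pos: [0.2943, 0.1519, 0.2164]
ee_rot: [3.141, 0.001, -3.113]
wrist_force: [0.1, -0.3, 0.3]
width: 0.0941
finger_force: 0.0
time: 1.65
tool_pos: [0.3726, -0.1269, 0.2155]
ee_rot: [-3.141, -0.002, -3.114]
wrist_force: [-0.8, 0.7, 0.1]
width: 0.0943
finger_force: 0.0
```

```bash
python3 - <<'E'
from h import *
import pickle
p=imaging.camera_params("wrist");im=imaging.snapshot("wrist");cv2.imwrite("pics/w1.png",im[:,:,::-1]);pickle.dump(p,open("w1.pkl","wb"))
E
python3 -m pendant '[[0,0,0,0,-7.5,0,1],[0,0,0,0,-7.5,0,1],[0,0,0,0,-7.5,0,1],[0,0,0,0,-7.5,0,1],[0,0,0,0,-7.5,0,1],[0,0,0,0,-7.5,0,1],[0,0,0,0,0,0,1],[0,0,0,0,0,0,1]]'
python3 - <<'E'
from h import *
import pickle
p=imaging.camera_params("wrist");im=imaging.snapshot("wrist");cv2.imwrite("pics/w2.png",im[:,:,::-1]);pickle.dump(p,open("w2.pkl","wb"))
a=cv2.imread("pics/w1.png");b=cv2.imread("pics/w2.png")
c=np.hstack([a[80:480,120:520],b[80:480,120:520]]);cv2.imwrite("pics/w12.png",c)
E
```

```text
time: 2.5
tool_pos: [0.3999, -0.1259, 0.2196]
ee_rot: [-3.119, 0.76, -3.103]
wrist_force: [-0.1, -0.7, 0.7]
width: 0.0938
finger_force: 0.0
```

View pics/w12.png

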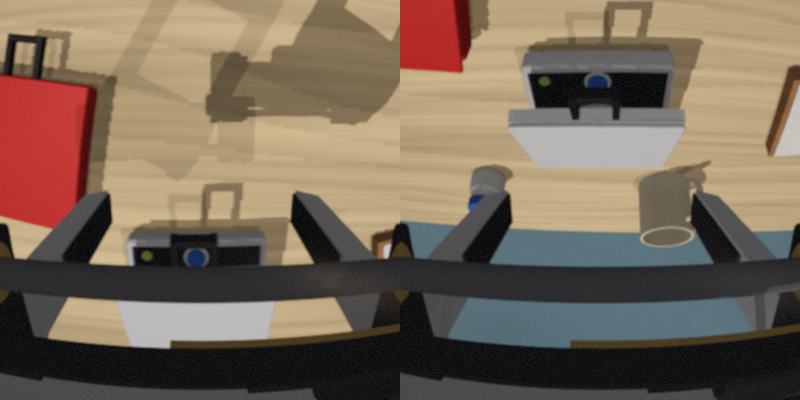

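Left (w1): key at crop (196,257). Right (w2): key at (597,82), loop at (595,108). I'll refine both from the two wrist views.

```bash
python3 - <<'E'
from h import *
import pickle
np.set_printoptions(precision=4,suppress=True)
P=[pickle.load(open(f"w{i}.pkl","rb")) for i in(1,2)];I=[np.ascontiguousarray(cv2.imread(f"pics/w{i}.png")[:,:,::-1]) for i in(1,2)]
K=[]
for im in I:
    b=[x for x in blobs(im,(105,120,50),(125,255,255),20) if 250<x[0][0]<390 and x[0][1]<360];print(b);K.append(b[0][0])
s=np.ascontiguousarray(cv2.imread("pics/side0.png")[:,:,::-1]);print([x for x in blobs(s,(105,60,50),(130,255,255),10) if 340<x[0][0]<370])
print("key",tri(*[ray("wrist",k,p) for k,p in zip(K,P)]),[plane("wrist",k,.042,p) for k,p in zip(K,P)])
# loop: dark columns profile in w2
g=cv2.cvtColor(I[1],cv2.COLOR_RGB2GRAY); 
for r in (182,186,190,194,198): print(r,g[r,285:350:1].tolist() if r in(194,186) else "")
# z.0966 for outer edges
f=I[1][140:230,220:420];cv2.imwrite("pics/z2.png",cv2.resize(f[:,:,::-1],None,fx=4,fy=4,interpolation=cv2.INTER_CUBIC))
E
```

```text
[(array([315.8, 338.5]), [308, 330, 17, 17, 228])]
[(array([317., 162.]), [308, 156, 19, 12, 196])]
[(array([351.8, 277.9]), [348, 275, 9, 7, 49])]
key (array([ 0.493 , -0.1301,  0.0343]), np.float64(0.0006321959782555631)) [array([ 0.4889, -0.1294,  0.042 ]), array([ 0.4854, -0.1306,  0.042 ])]
182 
186 [23, 22, 21, 24, 34, 21, 14, 23, 22, 22, 26, 15, 10, 21, 33, 43, 55, 65, 69, 73, 74, 78, 78, 80, 78, 82, 81, 83, 86, 81, 83, 83, 81, 83, 81, 81, 86, 81, 84, 82, 81, 82, 81, 81, 78, 77, 65, 47, 30, 22, 28, 22, 26, 27, 24, 36, 37, 36, 28, 26, 23, 29, 24, 30, 20]
190 
194 [124, 124, 124, 125, 117, 100, 62, 36, 24, 13, 25, 18, 31, 47, 79, 106, 120, 125, 126, 124, 125, 123, 126, 125, 123, 126, 124, 126, 125, 125, 123, 126, 122, 122, 128, 123, 125, 125, 125, 124, 125, 125, 125, 124, 125, 124, 109, 88, 44, 29, 24, 28, 25, 44, 73, 101, 115, 124, 124, 124, 125, 126, 124, 122, 125]
198
```

View pics/z2.png

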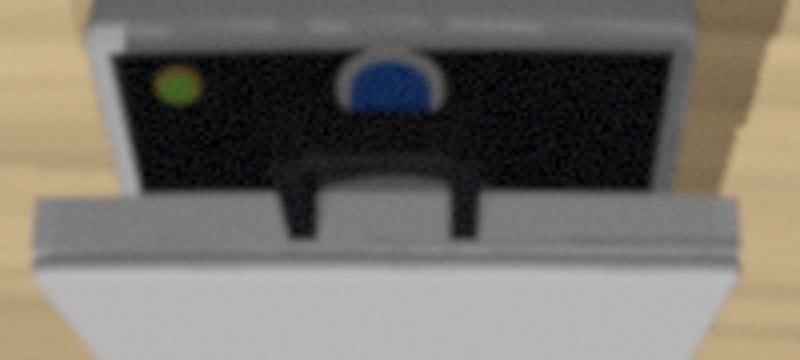

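The loop's crossbar is centred at about (314.5,183) in w2 and (314.5,320) in w1. I'll triangulate it.

```bash
python3 - <<'E'
from h import *
import pickle
np.set_printoptions(precision=4,suppress=True)
P=[pickle.load(open(f"w{i}.pkl","rb")) for i in(1,2)]
g=cv2.cvtColor(cv2.imread("pics/w1.png"),cv2.COLOR_BGR2GRAY);print(g[308:334,300].tolist(),g[319,285:345:2].tolist())
for r1,r2 in((318,183),(320,183),(318,181)):print(tri(ray("wrist",(314.5,r1),P[0]),ray("wrist",(314.5,r2),P[1]),ray("top",(310+204.5/3.5-.5,175+355/3.5-.5))))
print(plane("wrist",(315,194),.087,P[1]), imaging.camera_params("wrist")["R"], robot.get_obs()["tool_pos"])
E
```

```text
[95, 86, 88, 87, 81, 73, 54, 26, 21, 19, 6, 18, 9, 21, 29, 28, 37, 27, 24, 20, 27, 23, 21, 20, 17, 17] [93, 93, 77, 38, 21, 17, 15, 16, 21, 15, 14, 21, 9, 15, 18, 8, 12, 18, 19, 15, 21, 15, 21, 17, 14, 22, 65, 92, 102, 102]
(array([ 0.4421, -0.1315,  0.1042]), np.float64(0.005374607813538615))
(array([ 0.4427, -0.1315,  0.1044]), np.float64(0.0043421168370913485))
(array([ 0.4424, -0.1316,  0.1023]), np.float64(0.004847164159243262))
[ 0.4798 -0.1314  0.087 ] [[-0.0241  0.9995 -0.018 ]
 [ 0.5422  0.0282  0.8398]
 [ 0.8399  0.0104 -0.5426]] [ 0.4003 -0.126   0.2207]
```

The loop end agrees with the hinge model to within 3 mm. Now the approach.

```bash
python3 -m pendant '[[-0.5,-0.3,-2.8,0,0,0,1],[-0.5,-0.3,-2.8,0,0,0,1],[1.6,0,-1.8,0,0,0,1],[1.6,0,-1.8,0,0,0,1],[1.6,0,-1.8,0,0,0,1],[1.7,0,-1.8,0,0,0,1],[0,0,0,0,0,0,1],[0,0,0,0,0,0,1]]'
```

```text
time: 3.35
tool_pos: [0.4632, -0.1169, 0.0931]
ee_rot: [-3.119, 0.738, -3.111]
wrist_force: [-11.9, 2.3, 0.1]
width: 0.0942
finger_force: 5.9
```

There is unexpected contact, so I back off and look.

```bash
python3 -m pendant '[[-1.5,0,1.0,0,0,0,1],[-1.5,0,1.0,0,0,0,1],[0,0,0,0,0,0,1],[0,0,0,0,0,0,1],[0,0,0,0,0,0,1]]'
python3 - <<'E'
from h import *
im=imaging.snapshot("side");cv2.imwrite("pics/s2.png",im[:,:,::-1]);w=imaging.snapshot("wrist");cv2.imwrite("pics/w3.png",w[:,:,::-1])
o=robot.get_obs();print(o["joint_positions"],o["tool_pos"],o["wrist_force"])
f=cv2.resize(im[130:330,180:460],(560,400),interpolation=cv2.INTER_CUBIC);c=np.zeros((580,800,3),np.uint8)
c[:300,:400]=cv2.resize(w,(400,300));c[:286,400:]=cv2.resize(f,(400,286));cv2.imwrite("pics/c3.png",c[:300,:,::-1])
E
```

```text
time: 3.85
tool_pos: [0.4364, -0.1198, 0.1174]
ee_rot: [-3.115, 0.748, -3.119]
wrist_force: [-0.1, 0.4, 0.2]
width: 0.0941
finger_force: 0.0
[-0.75745592 -0.60833686  2.28984367  0.59862732  0.95332144 -2.56565931] [ 0.43613671 -0.11975498  0.11665478] [-0.26318174 -0.13841351  0.02556469]
```

View pics/c3.png

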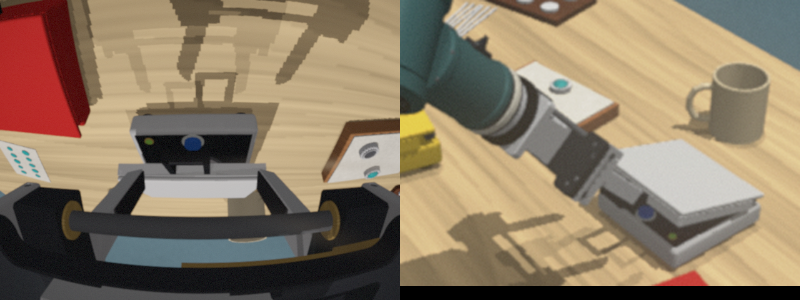

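The sixth joint is at its limit (-2.57), which skewed the pose, so I use the half-turned grasp instead. I retreat, untilt, and turn about z by -180.

```bash
python3 -m pendant '[[-2,0,3,0,0,0,1],[-2,0,3,0,0,0,1],[0,0,2,0,7.5,0,1],[0,0,2,0,7.5,0,1],[0,0,0,0,7.5,0,1],[0,0,0,0,7.5,0,1],[0,0,0,0,7.5,0,1],[0,0,0,0,5,0,1]]'; python3 -m pendant '[[0,0,0,0,0,-8.5,1],[0,0,0,0,0,-8.5,1],[0,0,0,0,0,-8.5,1],[0,0,0,0,0,-8.5,1],[0,0,0,0,0,-8.5,1],[0,0,0,0,0,-8.5,1],[0,0,0,0,0,-8.5,1],[0,0,0,0,0,-8.5,1]]'; python3 -m pendant '[[0,0,0,0,0,-8.5,1],[0,0,0,0,0,-8.5,1],[0,0,0,0,0,-8.5,1],[0,0,0,0,0,-8.5,1],[0,0,0,0,0,-8.5,1],[0,0,0,0,0,-8.5,1],[0,0,0,0,0,-8.5,1],[0,0,0,0,0,0,1]]';python3 -c "
from bench import robot
print(robot.get_obs()['joint_positions'])"
```

```text
time: 4.75
tool_pos: [0.401, -0.1224, 0.2164]
ee_rot: [-3.132, -0.0, -3.125]
wrist_force: [0.1, -1.0, 0.4]
width: 0.0939
finger_force: 0.0
time: 5.55
tool_pos: [0.3998, -0.1225, 0.2157]
ee_rot: [-3.131, 0.003, 1.964]
wrist_force: [0.0, 0.9, -0.9]
width: 0.0939
finger_force: 0.0
time: 6.35
tool_pos: [0.3997, -0.1226, 0.2158]
ee_rot: [-3.131, 0.004, 0.932]
wrist_force: [-0.3, -0.2, -0.5]
width: 0.0942
finger_force: 0.0
[-0.4317037  -0.20248477  1.64717458 -0.00197794  1.70827484  0.2069938 ]
```

```bash
python3 -m pendant '[[0,0,0,0,0,-8.5,1],[0,0,0,0,0,-8.5,1],[0,0,0,0,0,-8.5,1],[0,0,0,0,0,-8.5,1],[0,0,0,0,0,-8.5,1],[0,0,0,0,0,-8.5,1],[0,0,0,0,0,0,1]]'; python3 -m pendant '[[-1,-0.2,-1,0,-6,0,1],[-1,-0.2,-1,0,-6,0,1],[-1,-0.2,-1,0,-6,0,1],[-1,-0.2,-1,0,-6,0,1],[0,0,-1,0,-6,0,1],[0,0,0,0,0,0,1],[0,0,0,0,0,0,1]]';python3 - <<'E'
from h import *
import pickle
np.set_printoptions(precision=4,suppress=True)
print(robot.get_obs()['joint_positions'])
p=imaging.camera_params("wrist");w=imaging.snapshot("wrist");pickle.dump((p,w),open("w4.pkl","wb"))
s=imaging.snapshot("side");pickle.dump(s,open("s4.pkl","wb"));t=imaging.snapshot("top");pickle.dump(t,open("t4.pkl","wb"))
c=np.zeros((300,800,3),np.uint8);c[:,:400]=cv2.resize(w,(400,300));c[:,400:600]=cv2.resize(s[215:305,300:360],(200,300));c[:,600:]=cv2.resize(t[215:305,340:400],(200,300));cv2.imwrite("pics/c4.png",c[:,:,::-1])
E
```

```text
time: 7.05
tool_pos: [0.3996, -0.1226, 0.2161]
ee_rot: [-3.132, 0.005, 0.044]
wrist_force: [0.6, -0.5, -0.6]
width: 0.094
finger_force: 0.0
time: 7.75
tool_pos: [0.3593, -0.1312, 0.1669]
ee_rot: [3.126, -0.518, 0.049]
wrist_force: [0.3, -0.1, 0.4]
width: 0.094
finger_force: 0.0
[-0.8565 -0.6789  2.1296  0.3989  1.357   0.6508]
```

View pics/c4.png

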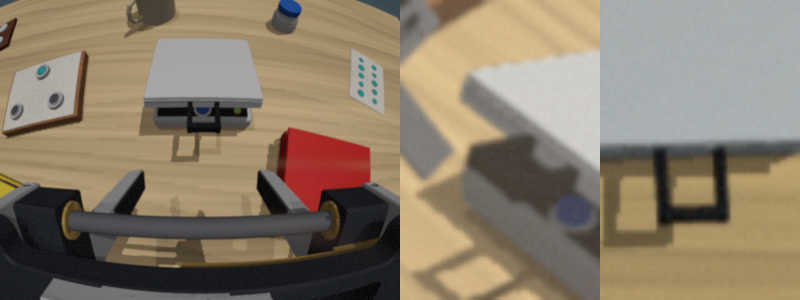

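In the new wrist view the loop bar is at about (326,205) in full pixels. The lid may have dropped slightly, so I remeasure.

```bash
python3 - <<'E'
from h import *
import pickle
np.set_printoptions(precision=4,suppress=True)
p,w=pickle.load(open("w4.pkl","rb"));t=pickle.load(open("t4.pkl","rb"))
g=cv2.cvtColor(w,cv2.COLOR_RGB2GRAY);gt=cv2.cvtColor(t,cv2.COLOR_RGB2GRAY)
print(g[190:216,320].tolist(),g[205,295:360].tolist());print(gt[268:288,367].tolist(),gt[272,350:386].tolist())
gt=cv2.GaussianBlur(gt,(3,3),0);print("lid front edge",gt[250:270,340].tolist(),gt[250:270,395].tolist())
E
```

```text
[85, 82, 82, 81, 72, 61, 43, 29, 23, 17, 23, 16, 22, 21, 16, 15, 6, 8, 0, 16, 21, 53, 83, 98, 104, 105] [76, 72, 70, 54, 35, 23, 13, 13, 17, 0, 16, 20, 1, 17, 7, 3, 11, 3, 11, 7, 15, 10, 17, 22, 8, 15, 9, 16, 2, 9, 22, 20, 2, 13, 0, 11, 0, 14, 17, 14, 18, 6, 16, 17, 21, 11, 6, 18, 13, 7, 14, 18, 20, 13, 0, 19, 10, 21, 45, 59, 69, 72, 71, 72, 68]
[147, 158, 156, 152, 149, 148, 142, 139, 101, 52, 27, 26, 22, 56, 127, 148, 150, 150, 150, 156] [149, 147, 146, 150, 149, 145, 110, 40, 18, 27, 51, 96, 143, 150, 151, 147, 147, 149, 151, 149, 150, 148, 149, 144, 80, 29, 19, 39, 97, 148, 150, 148, 152, 150, 152, 151]
lid front edge [174, 173, 173, 174, 174, 173, 171, 160, 135, 106, 86, 74, 69, 72, 83, 91, 94, 106, 126, 137] [174, 174, 174, 175, 176, 172, 153, 120, 91, 77, 71, 80, 108, 141, 158, 163, 163, 162, 161, 160]
```

```bash
python3 - <<'E'
from h import *
import pickle
np.set_printoptions(precision=4,suppress=True)
p,w=pickle.load(open("w4.pkl","rb"))
for r in(202,203.5,205):print(tri(ray("wrist",(325.7,r),p),ray("top",(367.2,278.7))))
print(plane("wrist",(325.7,203.5),.085,p),plane("top",(367.2,278.7),.085))
b=blobs(w,(105,120,50),(125,255,255),20);print(b);print(p["R"],robot.get_obs()["ee_rot"])
E
```

```text
(array([ 0.4397, -0.1323,  0.0909]), np.float64(0.000392340959030219))
(array([ 0.4396, -0.1325,  0.0881]), np.float64(0.0002977335975410378))
(array([ 0.4396, -0.1326,  0.0853]), np.float64(0.00020137577168286618))
[ 0.441  -0.1328  0.085 ] [ 0.4395 -0.1325  0.085 ]
[(array([463.2,  12.8]), [446, 0, 36, 28, 774]), (array([323.9, 176. ]), [315, 172, 19, 10, 161])]
[[ 0.0406 -0.9991  0.0145]
 [-0.9591 -0.043  -0.2796]
 [ 0.28   -0.0025 -0.96  ]] [ 3.1245 -0.5198  0.0517]
```

Lid now at about 15.5° (bar at 0.4396, -0.1325, 0.088, which agrees with the hinge). Going to the loop.

```bash
python3 -m pendant '[[2,0,-1,0,0,0,1],[2,0,-1,0,0,0,1],[1.5,0,-1.5,0,0,0,1],[1.3,0,-1.8,0,0,0,1],[1.3,0,-1.8,0,0,0,1],[1,-0.1,-1.6,0,0,0,1],[0,0,0,0,0,0,1],[0,0,0,0,0,0,1]]'
```

```text
time: 8.7
tool_pos: [0.4515, -0.1312, 0.0802]
ee_rot: [3.127, -0.518, 0.05]
wrist_force: [0.5, 0.4, 0.4]
width: 0.0936
finger_force: 0.0
```

```bash
python3 -m pendant '[[0,-0.1,0,0,0,0,0.3],[0,0,0,0,0,0,0.3],[0,0,0,0,0,0,0.3],[0,0,0,0,0,0,0.3],[0,0,0,0,0,0,0.3],[0,0,0,0,0,0,0.3],[0,0,0,0,0,0,0.3],[0,0,0,0,0,0,0.3]]'
```

```text
time: 9.5
tool_pos: [0.4503, -0.1321, 0.0795]
ee_rot: [3.129, -0.519, 0.047]
wrist_force: [-0.8, 1.7, 2.0]
width: 0.04
finger_force: 30.0
```

Gripped at 40 mm. I work out the arc.

```bash
cat > arc.py <<'E'
from h import *
import sys
def go(a1,th1,n,H=(.6153,.040)):
    o=robot.get_obs();t=o["tool_pos"];th0=-o["ee_rot"][1];z=lambda th:np.array([np.sin(th),-np.cos(th)])
    G=np.array([t[0],t[2]])-.008*z(th0);d=G-np.array(H);r=np.hypot(*d);a0=np.arctan2(d[1],-d[0])
    print("r %.4f a %.4f tilt %.3f"%(r,a0,th0))
    f=lambda a,th:np.array(H)+.1753*np.array([-np.cos(a),np.sin(a)])+.008*z(th)
    c=np.array([t[0],t[2]])
    for k in range(1,n+1):
        s=f(a0+(a1-a0)*k/n,th0+(th1-th0)*k/n);q=np.round((s-c)*100,1);c=c+q/100
        print(q,end=" ")
    print("dth/row %.2f deg"%np.degrees(-(th1-th0)/n))
E
python3 -c "
from arc import go
go(1.92,0,24)"
```

```text
r 0.1752 a 0.2680 tilt 0.519
[0.3 1.1] [0.5 1.2] [0.5 1. ] [0.5 1.1] [0.7 1. ] [0.7 1. ] [0.8 0.9] [0.8 0.8] [0.9 0.8] [0.9 0.7] [1.  0.7] [1.1 0.6] [1.  0.5] [1.1 0.4] [1.2 0.4] [1.1 0.2] [1.2 0.2] [1.2 0.2] [ 1.2 -0. ] [ 1.2 -0.1] [ 1.1 -0.1] [ 1.2 -0.2] [ 1.2 -0.3] [ 1.1 -0.4] dth/row 1.24 deg
```

```bash
python3 -m pendant '[[0.3,0,1.1,0,1.2,0,0.3],[0.5,0,1.2,0,1.2,0,0.3],[0.5,0,1.0,0,1.2,0,0.3],[0.5,0,1.1,0,1.2,0,0.3],[0.7,0,1.0,0,1.2,0,0.3],[0.7,0.1,1.0,0,1.2,0,0.3],[0.8,0,0.9,0,1.2,0,0.3],[0.8,0.1,0.8,0,1.2,0,0.3]]'; python3 -c "
from arc import go
go(1.92,0,16)"
```

```text
time: 10.3
tool_pos: [0.4957, -0.1301, 0.1567]
ee_rot: [3.138, -0.341, 0.043]
wrist_force: [-1.4, -0.8, -5.9]
width: 0.0397
finger_force: 30.0
r 0.1743 a 0.7936 tilt 0.341
[0.8 0.9] [1.  0.8] [1.  0.7] [1.  0.6] [1.1 0.5] [1.1 0.5] [1.2 0.4] [1.2 0.3] [1.2 0.2] [1.2 0.1] [1.2 0.1] [ 1.2 -0.1] [ 1.2 -0.1] [ 1.2 -0.2] [ 1.2 -0.3] [ 1.2 -0.4] dth/row 1.22 deg
```

```bash
python3 -m pendant '[[0.9,0,0.8,0,1.2,0,0.3],[0.9,0.1,0.7,0,1.2,0,0.3],[1.0,0,0.7,0,1.2,0,0.3],[1.1,0,0.6,0,1.2,0,0.3],[1.0,0.1,0.5,0,1.2,0,0.3],[1.1,0,0.4,0,1.2,0,0.3],[1.2,0,0.4,0,1.2,0,0.3],[1.1,0.1,0.2,0,1.2,0,0.3]]'; python3 -c "
from arc import go
go(1.92,0,8)"
```

```text
time: 11.1
tool_pos: [0.5792, -0.1267, 0.2012]
ee_rot: [-3.137, -0.175, 0.042]
wrist_force: [-6.3, 1.1, 0.1]
width: 0.04
finger_force: 30.0
r 0.1732 a 1.3525 tilt 0.175
[1.2 0.4] [1.2 0.2] [1.2 0. ] [ 1.2 -0. ] [ 1.2 -0.2] [ 1.3 -0.2] [ 1.1 -0.3] [ 1.2 -0.3] dth/row 1.25 deg
```

```bash
python3 -m pendant '[[1.2,0,0.2,0,1.2,0,0.3],[1.2,0.1,0.2,0,1.2,0,0.3],[1.2,0,0,0,1.2,0,0.3],[1.2,0,-0.1,0,1.2,0,0.3],[1.1,0.1,-0.1,0,1.2,0,0.3],[1.2,0,-0.2,0,1.2,0,0.3],[1.2,0,-0.3,0,1.2,0,0.3],[0.5,0,-0.2,0,0.6,0,0.3]]';python3 -m pendant '[[0,0,0,0,0,0,0.3],[0,0,0,0,0,0,0.3],[0,0,0,0,0,0,0.3]]'; python3 -c "
from arc import go
go(1.92,0,2)"
```

```text
time: 11.9
tool_pos: [0.6698, -0.1228, 0.1978]
ee_rot: [-3.128, -0.025, 0.043]
wrist_force: [-2.6, 6.0, 3.1]
width: 0.0387
finger_force: 30.0
time: 12.2
tool_pos: [0.6704, -0.1228, 0.1977]
ee_rot: [-3.129, -0.028, 0.043]
wrist_force: [1.5, 5.4, -1.2]
width: 0.0388
finger_force: 30.0
r 0.1746 a 1.8905 tilt 0.028
[ 0.3 -0. ] [ 0.2 -0.1] dth/row 0.81 deg
```

```bash
python3 -m pendant '[[0.2,-0.1,0,0,0,0,0.3],[0.3,-0.1,-0.1,0,0,0,0.3],[0,0,0,0,0,0,0.3],[0,0,0,0,0,0,0.3],[0,0,0,0,0,0,1],[0,0,0,0,0,0,1],[0,0,0,0,0,0,1],[0,0,0,0,0,0,1]]';python3 -m pendant '[[0,0,0,0,0,0,1],[0,0,2,0,0,0,1],[0,0,4,0,0,0,1],[-2,0,4,0,0,0,1],[-5,0,0,0,0,0,1],[-5,0,0,0,0,0,1],[-5,0,0,0,0,0,1],[-5,0,0,0,0,0,1]]';python3 -m pendant '[[-5,0,0,0,0,0,1],[-3,0,0,0,0,0,1],[0,0,0,0,0,0,1],[0,0,0,0,0,0,1]]'
python3 - <<'E'
from h import *
import pickle
p=imaging.camera_params("wrist");w=imaging.snapshot("wrist");t=imaging.snapshot("top");s=imaging.snapshot("side");pickle.dump((p,w,t,s),open("f5.pkl","wb"))
c=np.zeros((600,800,3),np.uint8);c[:300,:400]=cv2.resize(w,(400,300));c[:300,400:]=cv2.resize(s[160:310,280:480],(400,300));c[300:,:400]=cv2.resize(t[160:310,280:480],(400,300));c[300:,400:]=cv2.resize(t[150:300,130:330],(400,300));cv2.imwrite("pics/c5.png",c[:,:,::-1])
E
```

```text
time: 13.0
tool_pos: [0.6745, -0.1283, 0.1974]
ee_rot: [-3.134, -0.027, 0.04]
wrist_force: [0.4, 0.4, 0.1]
width: 0.0671
finger_force: 0.0
time: 13.8
tool_pos: [0.4524, -0.1278, 0.2977]
ee_rot: [-3.134, -0.028, 0.041]
wrist_force: [-0.6, -0.7, 1.7]
width: 0.0939
finger_force: 0.0
time: 14.2
tool_pos: [0.3745, -0.128, 0.2982]
ee_rot: [-3.135, -0.03, 0.04]
wrist_force: [-0.3, 0.5, -0.6]
width: 0.094
finger_force: 0.0
```

View pics/c5.png

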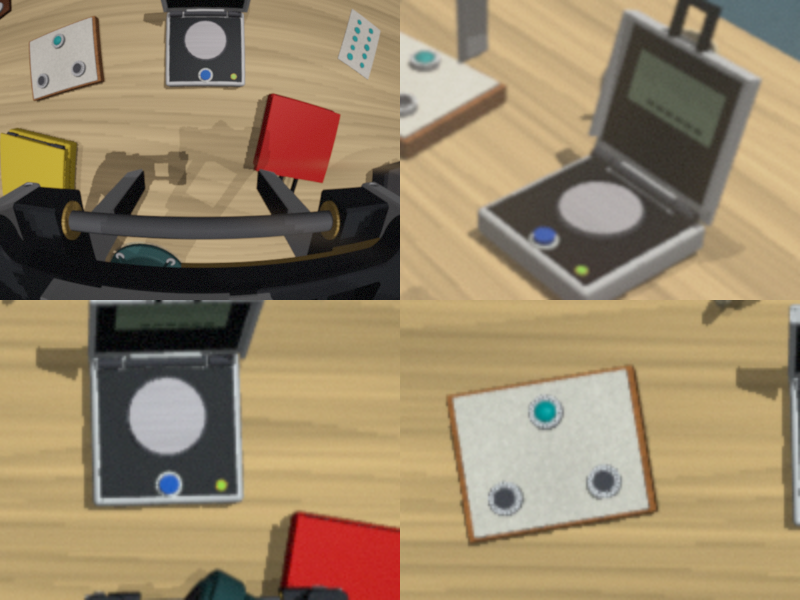

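All is well: the lid stands open, and the key, pan and brooch are in view. By hand position at release the lid is at about 1.916 rad. Now I measure the key, the pan, the brooch and the lid corners.

```bash
python3 - <<'E'
from h import *
import pickle
np.set_printoptions(precision=4,suppress=True)
p,w,t,s=pickle.load(open("f5.pkl","rb"))
V={"wrist":w,"top":t,"side":s}
def rays(nm,lo,hi,sel,amin):
    R=[]
    for n,im in V.items():
        b=[x for x in blobs(im,lo,hi,amin) if sel[n][0]<x[0][0]<sel[n][2] and sel[n][1]<x[0][1]<sel[n][3]]
        b=sorted(b,key=lambda x:-x[1][4])[:1]
        if b: print(nm,n,b[0]);R.append((n,b[0][0]))
    return R
pp=lambda n:p if n=="wrist" else imaging.camera_params(n)
sets={"key":((105,120,50),(125,255,255),{"wrist":(300,100,350,140),"top":(350,235,380,260),"side":(340,265,370,290)},.042),
"pan":((0,0,110),(179,40,255),{"wrist":(300,40,350,90),"top":(345,200,380,235),"side":(360,250,400,280)},.039),
"brooch":((78,60,50),(98,255,255),{"wrist":(70,50,110,80),"top":(190,195,215,215),"side":(270,170,310,205)},.036)}
for k,(lo,hi,sel,z) in sets.items():
    R=rays(k,lo,hi,sel,20)
    X,e=tri(*[ray(n,u,pp(n)) for n,u in R]);print(k,X,"res %.4f"%e,[plane(n,u,z,pp(n))[:2] for n,u in R])
E
```

```text
key wrist (array([328.4, 119.5]), [321, 113, 15, 15, 175])
key top (array([364. , 251.9]), [360, 248, 9, 9, 68])
key side (array([351.9, 276.9]), [348, 274, 9, 7, 55])
key [ 0.4914 -0.1301  0.0421] res 0.0010 [array([ 0.4904, -0.1303]), array([ 0.4919, -0.1297]), array([ 0.492 , -0.1301])]
pan wrist (array([328.4,  63.7]), [296, 33, 66, 62, 3223])
pan top (array([363.1, 217.5]), [344, 199, 39, 38, 1170])
pan side (array([379.9, 263.5]), [359, 251, 43, 26, 888])
pan [ 0.5593 -0.1275  0.0391] res 0.0013 [array([ 0.558 , -0.1277]), array([ 0.5603, -0.1275]), array([ 0.5597, -0.1271])]
brooch wrist (array([91.4, 64.2]), [86, 57, 12, 15, 136])
brooch top (array([202.1, 205.2]), [197, 200, 11, 12, 105])
brooch side (array([292. , 188.1]), [288, 186, 9, 5, 39])
brooch [0.5798 0.1925 0.0347] res 0.0011 [array([0.5783, 0.1908]), array([0.5803, 0.1925]), array([0.5793, 0.1916])]
```

The key, pan and brooch measurements agree to 2 mm, at the expected heights. Close the fingers and press the key.

```bash
python3 -m pendant '[[3,-0.1,0,0,0,0,0],[3,-0.1,0,0,0,0,0],[3,0,-4,0,0,0,0],[2.7,0,-4,0,1.5,0,0],[0,0,-4,0,0,0,0],[0,0,-4,0,0,0,0],[0,0,-4,0,0,0,0],[0,0,0,0,0,0,0]]';python3 -m pendant '[[0,0,0,0,0,0,0],[0,0,0,0,0,0,0],[0,0,0,0,0,0,0]]'
```

```text
time: 15.15
tool_pos: [0.4875, -0.1276, 0.0898]
ee_rot: [-3.126, 0.013, 0.042]
wrist_force: [-0.4, 0.4, -1.2]
width: 0.0332
finger_force: 0.0
time: 15.45
tool_pos: [0.4934, -0.1304, 0.1006]
ee_rot: [-3.135, -0.006, 0.041]
wrist_force: [1.2, 0.0, 0.7]
width: 0.0094
finger_force: 0.0
```

```bash
python3 -m pendant '[[-0.2,0,-1,0,0,0,0],[0,0,-1,0,0,0,0],[0,0,-1,0,0,0,0],[0,0,-1,0,0,0,0],[0,0,-0.5,0,0,0,0],[0,0,-0.3,0,0,0,0],[0,0,-0.2,0,0,0,0],[0,0,-0.2,0,0,0,0]]';python3 -m pendant '[[0,0,0,0,0,0,0],[0,0,0,0,0,0,0]]'
```

```text
time: 16.25
tool_pos: [0.4886, -0.1294, 0.049]
ee_rot: [-3.132, 0.001, 0.041]
wrist_force: [-11.7, 4.1, 25.6]
width: 0.0008
finger_force: 13.2
time: 16.45
tool_pos: [0.4886, -0.1294, 0.0491]
ee_rot: [-3.132, 0.001, 0.041]
wrist_force: [-9.1, 4.2, 18.4]
width: 0.0008
finger_force: 9.2
```

```bash
python3 -m pendant '[[0.2,0,0.1,0,0,0,0],[0,0,0,0,0,0,0],[0,0,0,0,0,0,0]]';python3 -m pendant '[[0,0,0.1,0,0,0,0],[0,0,0,0,0,0,0],[0,0,0,0,0,0,0]]'
```

```text
time: 16.75
tool_pos: [0.4897, -0.1296, 0.0491]
ee_rot: [-3.132, 0.003, 0.041]
wrist_force: [-10.3, 2.6, 16.2]
width: 0.0005
finger_force: 7.8
time: 17.05
tool_pos: [0.4907, -0.1298, 0.0492]
ee_rot: [-3.133, 0.0, 0.041]
wrist_force: [-5.4, 1.5, 9.9]
width: 0.0007
finger_force: 4.6
```

The tip rests at z = 0.038, which is the key's stop, so it's fully pressed. Lift and go over the brooch.

```bash
python3 -m pendant '[[0,0,2,0,0,0,0],[0,0,4,0,0,0,0],[0,0,4,0,0,0,0.5],[0,0,4,0,0,0,1],[0,4,0,0,0,0,1],[0,4,0,0,0,0,1],[1,4,0,0,0,0,1],[1,4,0,0,0,0,1]]';python3 -m pendant '[[1,4,0,0,0,0,1],[1,4,0,0,0,0,1],[1,4,0,0,0,0,1],[1,4,0,0,0,0,1],[1.5,0,0,0,0,0,1],[0,0,0,0,0,0,1],[0,0,0,0,0,0,1],[0,0,0,0,0,0,1]]'
python3 - <<'E'
from h import *
np.set_printoptions(precision=4,suppress=True)
p=imaging.camera_params("wrist");w=imaging.snapshot("wrist");cv2.imwrite("pics/w6.png",w[:,:,::-1])
print(robot.get_obs()["tool_pos"],robot.get_obs()["joint_positions"]);b=blobs(w,(78,60,50),(98,255,255),40);print([(x,plane("wrist",x[0],.0355,p)) for x in b][:6])
t=imaging.snapshot("top");b=[x for x in blobs(t,(105,120,50),(125,255,255),20)];print(b)
E
```

```text
time: 17.85
tool_pos: [0.5117, 0.0316, 0.188]
ee_rot: [-3.133, -0.003, 0.04]
wrist_force: [0.3, -0.5, -0.4]
width: 0.0451
finger_force: 0.0
time: 18.65
tool_pos: [0.5661, 0.1895, 0.1876]
ee_rot: [-3.133, -0.001, 0.04]
wrist_force: [0.2, 0.2, 0.3]
width: 0.0944
finger_force: 0.0
[0.5661 0.1894 0.1877] [0.2229 0.196  1.3052 0.0088 1.6377 1.7547]
[((array([319.4, 217. ]), [308, 205, 24, 25, 464]), array([0.5792, 0.1926, 0.0355]))]
[(array([452.6, 128.3]), [440, 116, 26, 26, 509]), (array([364. , 251.9]), [360, 248, 9, 9, 68])]
```

```bash
python3 -m pendant '[[1.3,0.3,0,0,0,0,1],[0,0,-4,0,0,0,1],[0,0,-4,0,0,0,1],[0,0,-3,0,0,0,1],[0,0,-2,0,0,0,1],[0,0,-1,0,0,0,1],[0,0,-0.5,0,0,0,1],[0,0,0,0,0,0,1]]';python3 -m pendant '[[0,0,0,0,0,0,1],[0,0,0,0,0,0,1]]'
```

```text
time: 19.55
tool_pos: [0.5796, 0.1931, 0.043]
ee_rot: [-3.132, -0.002, 0.041]
wrist_force: [0.0, -0.4, -0.4]
width: 0.094
finger_force: 0.0
time: 19.75
tool_pos: [0.5805, 0.1935, 0.0443]
ee_rot: [-3.132, -0.004, 0.041]
wrist_force: [-0.4, -0.5, -0.5]
width: 0.0942
finger_force: 0.0
```

```bash
python3 -m pendant '[[-0.1,-0.1,-0.3,0,0,0,1],[0,0,-0.3,0,0,0,1],[0,0,0,0,0,0,0.6],[0,0,0,0,0,0,0.2],[0,0,0,0,0,0,0.2],[0,0,0,0,0,0,0.2],[0,0,0,0,0,0,0.2],[0,0,0,0,0,0,0.2]]';python3 -m pendant '[[0,0,0,0,0,0,0.2],[0,0,0,0,0,0,0.2]]'
```

```text
time: 20.55
tool_pos: [0.5785, 0.1922, 0.0366]
ee_rot: [-3.132, -0.001, 0.041]
wrist_force: [0.0, -1.2, 2.2]
width: 0.0494
finger_force: 0.7
time: 20.75
tool_pos: [0.5784, 0.1923, 0.0365]
ee_rot: [-3.132, -0.001, 0.041]
wrist_force: [-0.5, -1.0, 1.4]
width: 0.0335
finger_force: 14.3
```

```bash
python3 -m pendant '[[0,0,0,0,0,0,0.2],[0,0,0.5,0,0,0,0.2],[0,0,1.5,0,0,0,0.2],[0,0,4,0,0,0,0.2],[0,0,4,0,0,0,0.2],[0,0,4,0,0,0,0.2],[0,0,0,0,0,0,0.2],[0,0,0,0,0,0,0.2]]'
python3 - <<'E'
from h import *
np.set_printoptions(precision=4,suppress=True)
p=imaging.camera_params("wrist");o=robot.get_obs();print("cam-tcp",-p["R"].T@p["t"]-o["tool_pos"])
w=imaging.snapshot("wrist");s=imaging.snapshot("side")
b=blobs(w,(78,60,50),(98,255,255),40);print([(x,plane("wrist",x[0],o["tool_pos"][2]-.0005,p)) for x in b][:3])
c=np.zeros((300,800,3),np.uint8);c[:,:400]=cv2.resize(w,(400,300));c[:,400:]=cv2.resize(s[80:230,200:400],(400,300));cv2.imwrite("pics/c7.png",c[:,:,::-1])
E
```

```text
time: 21.55
tool_pos: [0.5792, 0.1927, 0.1789]
ee_rot: [-3.131, -0.005, 0.041]
wrist_force: [0.1, 0.2, -0.9]
width: 0.0331
finger_force: 30.0
cam-tcp [0.066  0.001  0.1685]
[((array([320.8, 292.4]), [299, 271, 45, 43, 1510]), array([0.5808, 0.1927, 0.1784]))]
```

View pics/c7.png

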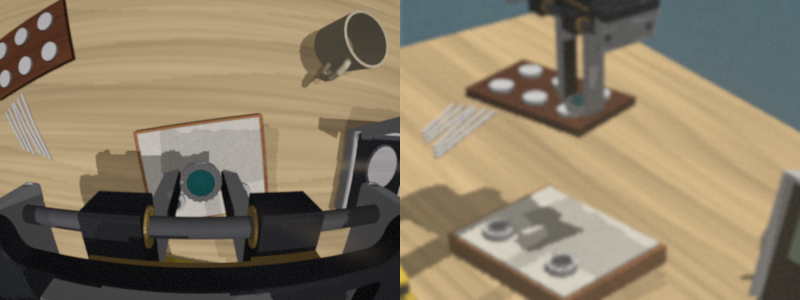

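The brooch is held square, stone up. The wrist camera housing could come near the standing lid, so I half-turn here first, which puts the camera on the near side.

```bash
python3 -m pendant '[[0,0,0,0,0,8.5,0.2],[0,0,0,0,0,8.5,0.2],[0,0,0,0,0,8.5,0.2],[0,0,0,0,0,8.5,0.2],[0,0,0,0,0,8.5,0.2],[0,0,0,0,0,8.5,0.2],[0,0,0,0,0,8.5,0.2],[0,0,0,0,0,8.5,0.2]]' >/dev/null; python3 -m pendant '[[0,0,0,0,0,8.5,0.2],[0,0,0,0,0,8.5,0.2],[0,0,0,0,0,8.5,0.2],[0,0,0,0,0,8.5,0.2],[0,0,0,0,0,8.5,0.2],[0,0,0,0,0,8.5,0.2],[0,0,0,0,0,8.5,0.2],[0,0,0,0,0,8.5,0.2]]'>/dev/null; python3 -m pendant '[[0,0,0,0,0,8.5,0.2],[0,0,0,0,0,8.5,0.2],[0,0,0,0,0,8.5,0.2],[0,0,0,0,0,8.5,0.2],[0,0,0,0,0,8.5,0.2],[0,0,0,0,0,0,0.2],[0,0,0,0,0,0,0.2]]';python3 -c "
from bench import robot
print(robot.get_obs()['joint_positions'])"
```

```text
time: 23.95
tool_pos: [0.5776, 0.1922, 0.1747]
ee_rot: [-3.132, -0.004, -3.13]
wrist_force: [0.6, 0.3, -0.4]
width: 0.0327
finger_force: 30.0
[ 0.23284572  0.23432269  1.28531742 -0.00858643  1.62835893 -1.35014667]
```

```bash
python3 -m pendant '[[-0.3,-4,0,0,0,0,0.2],[-0.3,-4,0,0,0,0,0.2],[-0.3,-4,0,0,0,0,0.2],[-0.2,-4,0,0,0,0,0.2],[-0.2,-4,0,0,0,0,0.2],[-0.2,-4,0,0,0,0,0.2],[-0.2,-4,0,0,0,0,0.2],[-0.2,-4,0,0,0,0,0.2]]';python3 -m pendant '[[0,0,0,0,0,0,0.2],[0,0,0,0,0,0,0.2],[0,0,0,0,0,0,0.2]]'
```

```text
time: 24.75
tool_pos: [0.5588, -0.1292, 0.1759]
ee_rot: [-3.133, -0.002, -3.13]
wrist_force: [0.3, 0.2, -0.1]
width: 0.0329
finger_force: 30.0
time: 25.05
tool_pos: [0.5593, -0.1267, 0.1761]
ee_rot: [-3.133, -0.002, -3.127]
wrist_force: [0.6, 0.1, -0.2]
width: 0.0328
finger_force: 30.0
```

```bash
python3 -m pendant '[[0,0,-3,0,0,0,0.2],[0,0,-3,0,0,0,0.2],[0,0,-2.5,0,0,0,0.2],[0,0,-1.5,0,0,0,0.2],[0,0,-1,0,0,0,0.2],[0,0,-0.7,0,0,0,0.2],[0,0,-0.3,0,0,0,0.2],[0,0,0,0,0,0,0.2]]';python3 -m pendant '[[0,0,0,0,0,0,0.2],[0,0,0,0,0,0,0.2]]'
```

```text
time: 25.85
tool_pos: [0.5599, -0.1277, 0.0571]
ee_rot: [-3.132, -0.0, -3.127]
wrist_force: [0.2, 0.4, -1.1]
width: 0.0325
finger_force: 30.0
time: 26.05
tool_pos: [0.56, -0.128, 0.0576]
ee_rot: [-3.132, 0.001, -3.127]
wrist_force: [-0.8, 0.3, 0.1]
width: 0.0327
finger_force: 30.0
```

Lower in 1–2 mm steps while watching the force.

```bash
python3 -m pendant '[[0,0,-0.2,0,0,0,0.2],[0,0,-0.2,0,0,0,0.2],[0,0,-0.1,0,0,0,0.2],[0,0,0,0,0,0,0.2],[0,0,0,0,0,0,0.2]]';python3 -m pendant '[[0,0,-0.1,0,0,0,0.2],[0,0,0,0,0,0,0.2],[0,0,0,0,0,0,0.2]]'
```

```text
time: 26.55
tool_pos: [0.5593, -0.1277, 0.0514]
ee_rot: [-3.133, -0.001, -3.127]
wrist_force: [-0.0, -0.2, -0.8]
width: 0.0331
finger_force: 30.0
time: 26.85
tool_pos: [0.5594, -0.1277, 0.0505]
ee_rot: [-3.132, -0.001, -3.127]
wrist_force: [0.3, 0.2, -1.1]
width: 0.0328
finger_force: 30.0
```

```bash
python3 -m pendant '[[0,0,0,0,0,0,0.37],[0,0,0,0,0,0,0.4],[0,0,0,0,0,0,0.5],[0,0,0,0,0,0,0.6],[0,0,0,0,0,0,0.6],[0,0,0,0,0,0,0.6]]';python3 -m pendant '[[0,0,0.5,0,0,0,0.6],[0,0,1,0,0,0,0.6],[0,0,2,0,0,0,0.6],[0,0,4,0,0,0,0.6],[-2,0,4,0,0,0,0.6],[-5,0,2,0,0,0,0.6],[-5,0,0,0,0,0,0.6],[-5,0,0,0,0,0,0.6]]';python3 -m pendant '[[-3,0,0,0,0,0,0.6],[0,0,0,0,0,0,0.6],[0,0,0,0,0,0,0.6]]'
python3 - <<'E'
from h import *
np.set_printoptions(precision=4,suppress=True)
t=imaging.snapshot("top");s=imaging.snapshot("side");R=[]
for n,im,q in(("top",t,(340,190,390,240)),("side",s,(350,240,410,285))):
    b=[x for x in blobs(im,(78,60,50),(98,255,255),15) if q[0]<x[0][0]<q[2] and q[1]<x[0][1]<q[3]];print(b);R.append(ray(n,b[0][0]))
print(tri(*R), [x for x in blobs(t,(105,120,50),(125,255,255),20)])
c=np.hstack([cv2.resize(s[130:310,260:500],(400,300)),cv2.resize(t[150:300,280:480],(400,300))]);cv2.imwrite("pics/c8.png",c[:,:,::-1])
E
```

```text
time: 27.45
tool_pos: [0.5595, -0.1278, 0.0506]
ee_rot: [-3.132, -0.001, -3.127]
wrist_force: [-0.7, -0.8, 0.5]
width: 0.0564
finger_force: 0.1
time: 28.25
tool_pos: [0.3921, -0.1278, 0.1862]
ee_rot: [-3.131, 0.002, -3.126]
wrist_force: [-0.6, -0.8, -0.3]
width: 0.0568
finger_force: 0.0
time: 28.55
tool_pos: [0.3634, -0.1279, 0.1854]
ee_rot: [-3.131, 0.002, -3.128]
wrist_force: [0.9, -0.1, -0.5]
width: 0.0568
finger_force: 0.0
[(array([363.5, 217. ]), [358, 212, 12, 11, 105])]
[(array([380.3, 259.3]), [375, 256, 12, 8, 69])]
(array([ 0.5602, -0.1272,  0.0486]), np.float64(0.00026994986915564916)) [(array([452.6, 128.2]), [440, 116, 26, 26, 508]), (array([364. , 251.9]), [360, 248, 9, 9, 68])]
```

View pics/c8.png

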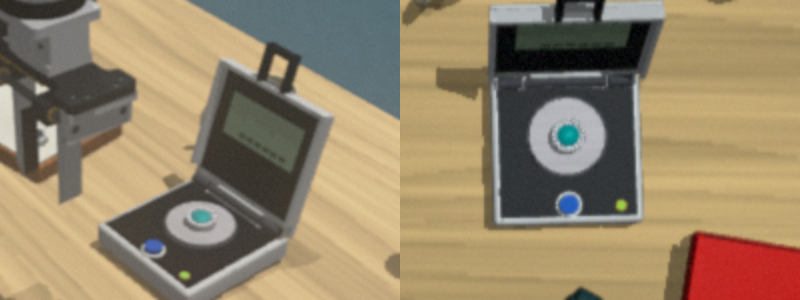

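The brooch lies stone up at the pan centre (0.560, -0.127), the key is up, the lid stands, and the robot is clear.

```bash
python3 -c "
from bench import robot
print(robot.close_job())"
```

```text
the job is handed in; nothing more can be done
None
```

I handed the job in at about 29 s: the lid stands at roughly 110°, the zero key was pressed to its stop with the pan empty and is up again, and the brooch lies stone up within about 2 mm of the pan's centre; my first reach for the loop touched the lid and lowered it slightly before I regripped, and no verdict came back.

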